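# Kit the tooling tray for the next milling set-up

## Robot

A 6-joint arm with a two-finger parallel gripper is mounted at the origin on a cart in front of the work surface, level with it; the furniture and walls round the work are solid. World frame = base frame: x ahead of the robot, y to its left, z up, the work surface at z = 0. Lengths are in m, angles in degrees, forces in N, time in s.
With the tool pointing down it reaches from about 0.3 to 0.75 m from the base axis. Payload 8.5 kg.
Tool frame: the origin (TCP) lies at the very end of the fingers, on their centre line; the grasp point (between the pads) lies 19 mm behind it (env.hold_point_z is the distance from the TCP to the grasp point, in m); z points along the fingers, y is the line along which they close (so a half turn about z gives the same grasp; the last joint's range is limited). The gripper opens to 85 mm and grips with 20 to 120 N. Pads are 22 mm wide; open, the fingers measure 114 mm over their backs; the gripper's body (76 mm by 85 mm) begins 54 mm behind the grasp point. The pads swing forward as they close: fully open they stand 13 mm farther back than shut.
Start: joints at [-86.992, 21.807, 74.336, -0, 83.858, -12.336], TCP at [0.146, -0.53, 0.231] pointing down, gripper open.
Joint ranges: [-178.18, 178.18], [-50.72, 133.34], [12.68, 142.11], [-81.47, 261.47], [9.98, 163.14], [-165.26, 165.26]. Speed limits (degrees/s): [136.94, 136.94, 180, 180, 180, 180].

## Interface

Orientations are given as a 3x3 rotation matrix whose columns are the frame's x, y, z axes.
In Python, from rig import env, optics gives the robot as it stands.
- The arm moves only by the shell command python3 -m jog 'ROWS' [OPENING] [FORCE]. ROWS is JSON, a list of rows, each an object with "linear": the shift along the tool's x, y, z in units of 40 mm (1.0 is 40 mm), a list of three; "roll": the turn about the tool's z in units of 5 degrees (1.0 is 5 degrees). A call has 1 to 12 rows; each row shifts and turns the commanded pose from where the row before left it, along the tool's axes as they then stand; what a row does not reach is not made up. A row lasts 1/12 s, in which the tool goes at most 41.7 mm and 7.16 degrees, less where a joint would pass 70% of its speed; a pose out of reach is approached as far as the arm can. A call is refused whole if a number of a shift passes 1 or a number of a turn 1, either way. A call with a gripper value outside its range is refused whole. OPENING is the opening, from -1 (shut) to 1 (fully open), set as the call begins (- or left out, the last holds). The fingers move at their own pace and stop on an object; FORCE is the grip in N (left out, the last holds). Time passes only in rows, so rows that do not move let the fingers close. It gives the time, the measured TCP pose, the force, the opening and the grip force at its end, in the units of the state.
- env.observe(): the state, without advancing time (a new reading comes with each control period).
- optics.get_image(name): name is "scene" or "top" or "wrist"; returns the picture (384x512x3 uint8, red, green, blue); there is no depth.
- optics.calibration(name): a dict with "fov_y" (degrees; the focal length in pixels is half the picture's height over the tangent of half this angle, whatever the lens; pixels are square), "cx", "cy" (the principal point, pixels), "T" (4x4, takes a point from camera to world coordinates). Camera axes: x right, y down, z forward; pixel columns grow to the right and rows downward; lengths in m; the calibration is good to about 2 mm. A picture is of the moment at which its call begins: read the wrist's pose just before it. calibration takes no time and is no camera call; for the wrist camera it gives the pose at the moment of the call.
- env.close_job(): hands the job in; it is judged then, once.
The state is a dict: "time_s": time; "q": joint angles; "qvel": joint speeds; "joint_efforts": joint torques, N m; "position": TCP position; "tool_rot": TCP orientation; "ft_force": force on the tool from outside, world axes, zero at the start; "wrist_torque": the same for the moment, N m; "grip_width": finger opening in m; "gripper_force": force on a finger pad.
Only numpy, scipy, OpenCV 4.12 (cv2) and the standard library are available. Lean on these libraries where they do the work, as an engineer would, in place of code of your own. Each camera call takes 0.05 s, during which the arm holds its last target. There are 200 camera calls.

## Task

Gather the tooling for the next milling job into the wooden tray: lay each of the three end mills flat in the slot made for its length (the longest in the longest slot, and so on), and the dark steel shaft collar flat in the square nest. Leave the look-alikes that do not belong, the reamer and the ball bearing, lying where they are.

Things in the scene. Friction and masses are not known exactly. Their poses are not given: they have to be found in the camera images.
- mill_large: The longest and thickest of the three. Solid steel end mill lying on the table: plain round grey shank, spiral flutes over the other end. 20 mm diameter, 100 mm long, about 0.25 kg. Origin: mid-length, on its underside (at table height); y axis along its length, z up. Grasp it anywhere near mid-length, across its diameter.
- mill_middle: The middle-sized of the three. Solid steel end mill lying on the table: plain round grey shank, spiral flutes over the other end. 16 mm diameter, 85 mm long, about 0.13 kg. Origin: mid-length, on its underside (at table height); y axis along its length, z up. Grasp it anywhere near mid-length, across its diameter.
- mill_small: The shortest and thinnest of the three. Solid steel end mill lying on the table: plain round grey shank, spiral flutes over the other end. 12 mm diameter, 70 mm long, about 0.06 kg. Origin: mid-length, on its underside (at table height); y axis along its length, z up. Grasp it anywhere near mid-length, across its diameter.
- collar: Shaft collar: dark grey steel ring lying flat, 44 mm outside diameter, 14 mm high, about 0.1 kg. Origin: on its axis, on its underside; z up. Grasp it across its outside.
- nest_long: Nest with a slot 116 mm long (y) and 36 mm wide (x), for the 100 mm end mill. Wooden, 74 x 128 mm, fixed; one of four side by side (76 mm apart along x, order varies) in a fixed tray, 316 x 136 mm, rim 8 mm high. Origin: centre of its underside, 4 mm above the table; y along its long side. Floor at z = 4 mm, walls 6 mm thick up to z = 10 mm; finger gaps of 46 mm in the side walls at mid-length.
- nest_middle: Nest with a slot 101 mm long (y) and 32 mm wide (x), for the 85 mm end mill. Wooden, 74 x 128 mm, fixed; one of four side by side (76 mm apart along x, order varies) in a fixed tray, 316 x 136 mm, rim 8 mm high. Origin: centre of its underside, 4 mm above the table; y along its long side. Floor at z = 4 mm, walls 6 mm thick up to z = 10 mm; finger gaps of 46 mm in the side walls at mid-length.
- nest_short: Nest with a slot 86 mm long (y) and 28 mm wide (x), for the 70 mm end mill. Wooden, 74 x 128 mm, fixed; one of four side by side (76 mm apart along x, order varies) in a fixed tray, 316 x 136 mm, rim 8 mm high. Origin: centre of its underside, 4 mm above the table; y along its long side. Floor at z = 4 mm, walls 6 mm thick up to z = 10 mm; finger gaps of 46 mm in the side walls at mid-length.
- nest_square: Nest with a square pocket, 60 x 60 mm, for the shaft collar. Wooden, 74 x 128 mm, fixed; one of four side by side (76 mm apart along x, order varies) in a fixed tray, 316 x 136 mm, rim 8 mm high. Origin: centre of its underside, 4 mm above the table; y along its long side. Floor at z = 4 mm, walls 6 mm thick up to z = 10 mm; finger gaps of 46 mm in the side walls at mid-length.
- reamer: Look-alike, leave alone: slim grey steel reamer, no spiral flutes, waisted in the middle, 12 mm diameter, 124 mm long (longer than any end mill), lying on the table. Origin: mid-length, on its underside; y along its length. A marker pen and a centre punch, both 112 mm long, lie among these things too, 80 mm or more centre to centre from any other.
- bearing: Look-alike, to be left alone: bright ball bearing with a black seal, 42 mm outside diameter, 12 mm high, lying flat. Origin: on its axis, on its underside.
Things that resemble listed ones, but are neither listed nor needed, are in the scene too. Leave any blue look-alike of the mill_large alone.

How it is judged (in metres and radians):
At the end, for the whole second after the job is handed in: Each end mill lies flat in the slot for its length (either way round), the collar flat in the square pocket: centres within 15 mm, underside within 4 mm of the floor, tilt under 0.12 rad, mills within 0.3 rad of the slot, at rest; reamer and bearing within 25 mm of where they lay (horizontal distance between mill_large and nest_long below 0.015 m and z of mill_large in the frame of nest_long below 0.008 m and angle between each of mill_large, mill_middle, mill_small, collar's own z axis and vertical below 0.12 rad and linear speed of each of mill_large, mill_middle, mill_small, collar below 0.02 m/s and angle between the y axis of mill_large and the y axis of nest_long, either way round below 0.3 rad and horizontal distance between mill_middle and nest_middle below 0.015 m and z of mill_middle in the frame of nest_middle below 0.008 m and angle between the y axis of mill_middle and the y axis of nest_middle, either way round below 0.3 rad and horizontal distance between mill_small and nest_short below 0.015 m and z of mill_small in the frame of nest_short below 0.008 m and angle between the y axis of mill_small and the y axis of nest_short, either way round below 0.3 rad and horizontal distance between collar and nest_square below 0.015 m and z of collar in the frame of nest_square below 0.008 m and distance of each of reamer, bearing from where it was at the start of the episode below 0.025 m); the robot touches nothing.
It fails at once if the reamer or the ball bearing is moved more than 25 mm (distance of any of reamer, bearing from where it was at the start of the episode above 0.025 m).
It also fails if it takes over 88 s, if anything falls off the work surface, if the arm or the gripper's body presses on something with over 40 N, if the wrist force passes 120 N, or if a joint passes its speed limit or range.

## Working session

There is one attempt and no reset: what is moved stays moved. The work goes in short steps, Python scripts to look and compute and a shell command to move; the robot and the scene stay as the last step left them, time stands still between calls to the robot, and variables do not carry over. Pictures are saved under pics/ and viewed, at most 17 in all, crops included, and the job is handed in when it is done.

```bash
ls; mkdir -p pics; python3 - <<'E'
from rig import env, optics
import cv2
for n in ("top","scene"):
    im=optics.get_image(n); cv2.imwrite(f"pics/{n}0.png",im[:,:,::-1])
    c=optics.calibration(n); print(n,c)
s=env.observe(); print(s["time_s"],s["position"],s["tool_rot"],s["grip_width"],env.hold_point_z)
E
```

```text
pics
top {'fov_y': 55.6305837206193, 'cx': 249.12859624505813, 'cy': 195.62356503678535, 'T': array([[-0.01204559, -0.99820705,  0.05863089,  0.4114124 ],
       [-0.99991209,  0.01234971,  0.00482743, -0.11867763],
       [-0.00554285, -0.05856758, -0.99826806,  1.29572942],
       [ 0.        ,  0.        ,  0.        ,  1.        ]])}
scene {'fov_y': 48.223250224979466, 'cx': 253.0182659221526, 'cy': 187.21097739241557, 'T': array([[ 0.78661094, -0.43235157,  0.44081216, -0.108282  ],
       [-0.61730359, -0.56616459,  0.54625446, -0.9087386 ],
       [ 0.01339826, -0.70180465, -0.71224344,  1.06571335],
       [ 0.        ,  0.        ,  0.        ,  1.        ]])}
0.1 [ 0.14552929 -0.53012204  0.2307477 ] [[ 9.64352136e-01  2.64622283e-01 -6.37401362e-05]
 [ 2.64622119e-01 -9.64351206e-01  1.37359978e-03]
 [ 3.02017233e-04 -1.34150093e-03 -9.99999055e-01]] 0.08533741007168759 0.0187
```

```bash
python3 -c "
import cv2
for n in ('top','scene'):
    im=cv2.imread(f'pics/{n}0.png'); cv2.imwrite(f'pics/{n}0b.png',cv2.resize(im,(800,600),interpolation=cv2.INTER_CUBIC))"
```

```text
(no output)
```

View pics/top0b.png

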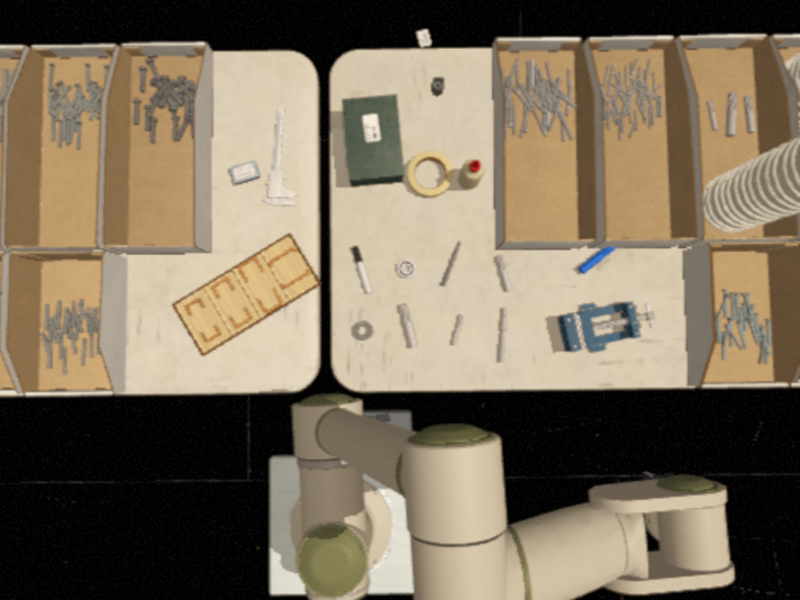

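View pics/scene0b.png

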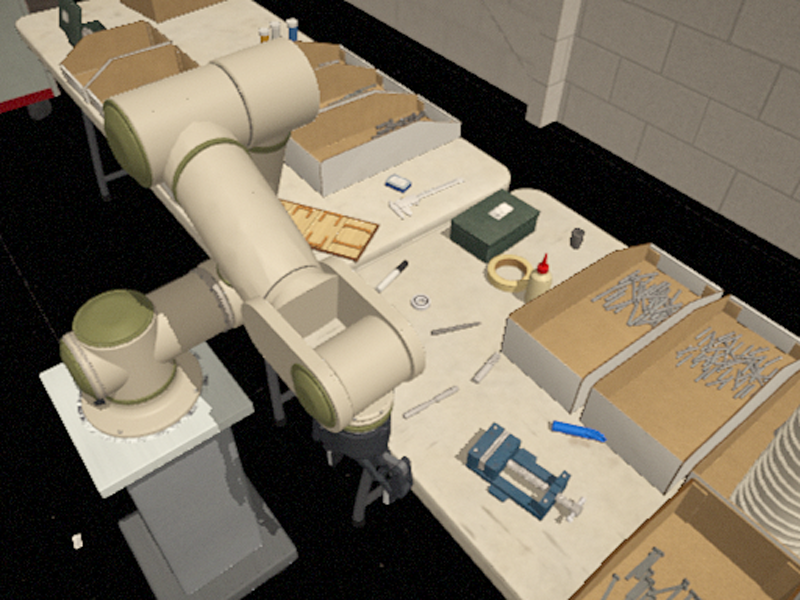

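Top view (800x600 scale). Possible mills are the grey rods at (503,272), (407,325) and (457,329). The long rods at (452,263), probably the punch, and (502,335), probably the reamer, could be mistaken for them. The dull ring at (361,330) is probably the collar and the bright one at (405,268) the bearing. The marker is at (361,270), the blue look-alike at (597,260), and the tray at (247,295).

```bash
cat > h.py <<'E'
import numpy as np, cv2
from rig import env, optics
def K(c): return 192/np.tan(np.radians(c["fov_y"])/2)
def ray(c,u,v,z):
    f=K(c); d=c["T"][:3,:3]@np.array([(u-c["cx"])/f,(v-c["cy"])/f,1.]); o=c["T"][:3,3]
    return o+d*(z-o[2])/d[2]
def proj(c,p):
    q=c["T"][:3,:3].T@(np.asarray(p)-c["T"][:3,3]); return c["cx"]+K(c)*q[0]/q[2], c["cy"]+K(c)*q[1]/q[2]
def blobs(im,c,z,mask,amin=20,amax=9000,roi=None):
    out=[]
    for k in cv2.findContours(mask,cv2.RETR_EXTERNAL,cv2.CHAIN_APPROX_NONE)[0]:
        a=cv2.contourArea(k)
        if not amin<a<amax: continue
        P=np.array([ray(c,*p,z)[:2] for p in k[:,0].astype(float)]).astype(np.float32)*1000
        r=cv2.minAreaRect(P); b=cv2.boxPoints(r)
        e1,e2=b[1]-b[0],b[2]-b[1]; e=e1 if np.hypot(*e1)>np.hypot(*e2) else e2
        m=k[:,0].mean(0)
        out.append((m.round(),np.round(r[0],1),np.round(sorted(r[1]),1),round(np.degrees(np.arctan2(e[1],e[0]))%180,1)))
    return out
E
python3 - <<'E'
from h import *
im=cv2.imread("pics/top0.png"); c=optics.calibration("top")
hsv=cv2.cvtColor(im,cv2.COLOR_BGR2HSV)
reg=np.zeros(im.shape[:2],np.uint8); reg[158:242,215:340]=255
g=hsv[:,:,2]; print(np.median(g[160:240,215:340]))
m=((g<180)|(g>240)).astype(np.uint8)*255&reg
for b in blobs(im,c,0.008,m): print(*b, im[int(b[0][1]),int(b[0][0])])
# tray
m=((hsv[:,:,1]>85)).astype(np.uint8)*255; m[:148]=0; m[232:]=0; m[:,:105]=0;m[:,210:]=0
for b in blobs(im,c,0.009,m,500): print("tray",*b)
E
python3 -c "
import cv2
im=cv2.imread('pics/top0.png')[145:245,100:345]
cv2.imwrite('pics/crop1.png',cv2.resize(im,(784,320),interpolation=cv2.INTER_CUBIC))"
```

```text
217.0
[231. 211.] [432.5 -48.6] [42.6 44.9] 134.4 [176 202 216]
[291. 211.] [ 432.2 -259.3] [ 9.8 69.5] 162.3 [127 143 154]
[320. 214.] [ 419.2 -361.2] [  9.9 120.7] 174.8 [122 138 151]
[259. 208.] [ 442.3 -148.3] [21.5 99.4] 13.3 [131 145 158]
[320. 174.] [ 557.9 -367.2] [18.1 82.8] 12.7 [117 131 146]
[328. 158.] [ 616.  -394.9] [ 3.6 78.3] 89.3 [106 118 126]
[287. 170.] [ 576.4 -249.2] [12.5 95.8] 157.3 [105 120 129]
[229. 171.] [571.9 -46.7] [ 20.1 109.7] 15.4 [150 168 177]
tray [178. 193.] [458.4 160.8] [295.5 343. ] 120.6
```

View pics/crop1.png

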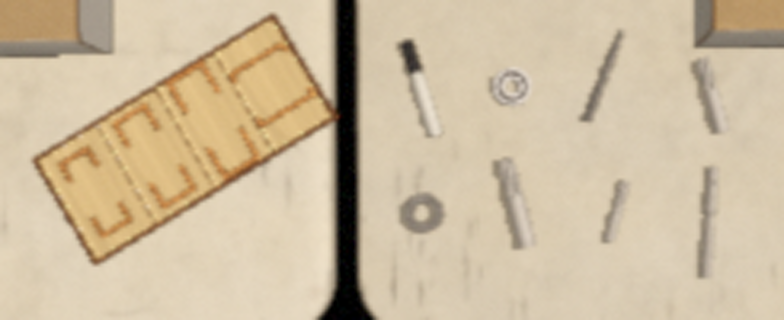

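The crop confirms my choice. Mills (spiral fluted): large (515,203), middle (710,95), small (615,210). The reamer is the waisted rod at (707,222), the punch (602,75), the collar the dull ring at (421,213) and the bearing (511,87). In the tray, left to right, the nests look like short, middle, long, square. Next I'll check this from the wrist camera.

```bash
cat >> h.py <<'E'
def yaw(): 
    R=env.observe()["tool_rot"]; return np.degrees(np.arctan2(R[1][0],R[0][0]))
def go(x,y,z,yw=None,step=0.9):
    s=env.observe(); y0=yaw(); yw=y0 if yw is None else yw
    d=(y0-yw+90)%180-90; a=np.radians(y0-d)
    R=np.array([[np.cos(a),np.sin(a),0],[np.sin(a),-np.cos(a),0],[0,0,-1]])
    l=R.T@(np.array([x,y,z])-s["position"])/.04
    n=int(np.ceil(np.abs(np.linalg.norm(l))/step))or 1
    print("t %.1f roll total %.2f (n>=%d); then linear total"%(s["time_s"],d/5,np.ceil(abs(d)/5)),l.round(3),"rows",n,"each",(l/n).round(3))
def snap(n,cam="wrist",scale=1):
    c=optics.calibration(cam); im=optics.get_image(cam)[:,:,::-1].copy()
    cv2.imwrite(f"pics/{n}.png",im); np.save(f"pics/{n}.npy",c,allow_pickle=True); return im,c
def load(n): return cv2.imread(f"pics/{n}.png"),np.load(f"pics/{n}.npy",allow_pickle=True).item()
E
python3 - <<'E'
from h import *
c=optics.calibration("wrist"); print(c["fov_y"],c["cx"],c["cy"],c["T"].round(3), yaw())
go(0.47,-0.27,0.26,15.3)
E
```

```text
69.82142657342307 257.04127572997527 195.13347402936532 [[ 0.264 -0.926 -0.269  0.214]
 [-0.964 -0.254 -0.073 -0.512]
 [-0.001  0.278 -0.96   0.373]
 [ 0.     0.     0.     1.   ]] 15.344500954114263
t 0.1 roll total 0.01 (n>=1); then linear total [ 9.54  -4.132 -0.731] rows 12 each [ 0.795 -0.344 -0.061]
```

```bash
python3 -m jog '[{"linear":[0.8,-0.35,-0.06],"roll":0},{"linear":[0.8,-0.35,-0.06],"roll":0},{"linear":[0.8,-0.35,-0.06],"roll":0},{"linear":[0.8,-0.35,-0.06],"roll":0},{"linear":[0.8,-0.35,-0.06],"roll":0},{"linear":[0.8,-0.35,-0.06],"roll":0},{"linear":[0.8,-0.35,-0.06],"roll":0},{"linear":[0.8,-0.35,-0.06],"roll":0},{"linear":[0.8,-0.35,-0.06],"roll":0},{"linear":[0.8,-0.35,-0.06],"roll":0},{"linear":[0.8,-0.35,-0.06],"roll":0},{"linear":[0.8,-0.35,-0.06],"roll":0}]' 1
python3 -m jog '[{"linear":[0,0,0],"roll":0},{"linear":[0,0,0],"roll":0}]'
python3 - <<'E'
from h import *
im,c=snap("w1")
cv2.imwrite("pics/w1b.png",cv2.resize(im,(800,600)))
E
```

```text
time_s: 1.1
position: [0.4725, -0.2653, 0.26]
tool_rot: [[0.964, 0.265, -0.0], [0.265, -0.964, 0.0], [-0.0, -0.0, -1.0]]
ft_force: [0.4, -0.5, 1.0]
grip_width: 0.0856
gripper_force: 0.0
time_s: 1.27
position: [0.4722, -0.2655, 0.2597]
tool_rot: [[0.964, 0.268, -0.001], [0.268, -0.964, 0.0], [-0.0, -0.001, -1.0]]
ft_force: [0.5, -0.0, 0.3]
grip_width: 0.0858
gripper_force: 0.0
```

View pics/w1b.png

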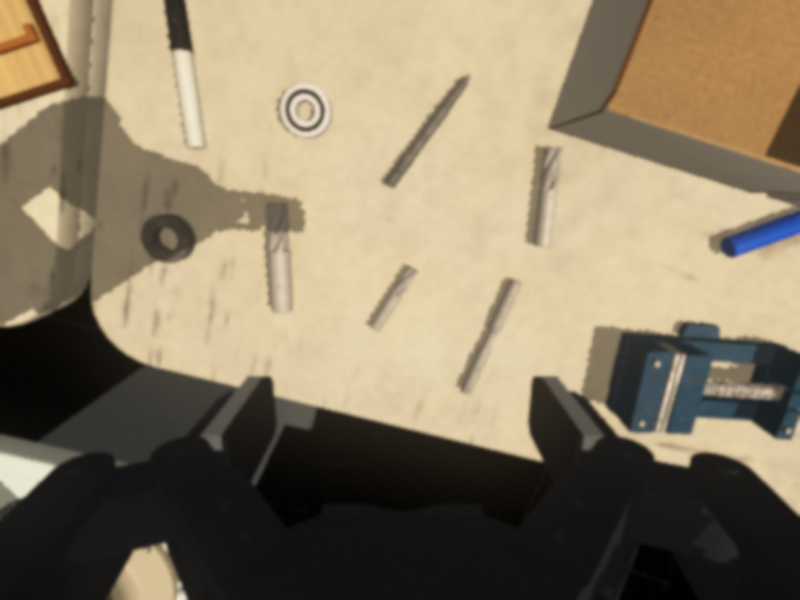

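The wrist view (800x600 px) confirms it: large (280,258), middle (546,195), small (392,297), reamer (490,335), collar (168,237), bearing (304,110), blue look-alike (765,230). A bin wall stands just beyond the tip of the middle mill.

```bash
cat >> h.py <<'E'
def metal(im,smax=45,roi=(0,240,0,512)):
    h=cv2.cvtColor(cv2.GaussianBlur(im,(3,3),0),cv2.COLOR_BGR2HSV)
    m=((h[:,:,1]<smax)).astype(np.uint8)*255
    r=np.zeros_like(m); r[roi[0]:roi[1],roi[2]:roi[3]]=255; return cv2.morphologyEx(m&r,cv2.MORPH_OPEN,np.ones((3,3),np.uint8))
E
python3 - <<'E'
from h import *
im,c=load("w1"); h=cv2.cvtColor(im,cv2.COLOR_BGR2HSV)
for n,(u,v) in dict(large=(280,285),mid=(546,195),small=(392,297),table=(450,250),shadow=(230,200),collar=(150,237)).items(): print(n,h[int(v*.64),int(u*.64)])
for s in (45,60): 
  print(s)
  for b in blobs(im,c,0.008,metal(im,s),100,4000): print(*b)
print("bin wall foot",ray(c,550*.64,125*.64,0),ray(c,780*.64,190*.64,0))
go(0.545,-0.365,0.16,12.7)
E
```

```text
large [ 17  51 215]
mid [ 18  57 174]
small [ 18  57 166]
table [ 20  63 227]
shadow [ 19  77 136]
collar [18 60 64]
45
[416. 224.] [ 447.8 -530.2] [41.5 75.7] 105.5
[120.  62.] [556. -57.] [ 8.6 69.3] 17.1
60
[482. 230.] [ 471.8 -629.6] [34.1 90.7] 99.6
[273. 227.] [ 386.1 -313.7] [34.  38.3] 15.5
[428. 222.] [ 457.3 -540.3] [ 54.3 101.7] 105.5
[317. 210.] [ 430.3 -371.4] [10.1 99.9] 175.2
[251. 192.] [ 431.8 -267.6] [ 8.1 66.1] 163.3
[179. 174.] [ 429.  -159.5] [16.2 76. ] 14.0
[480. 111.] [ 626.8 -544.6] [21.5 86.1] 93.5
[351. 126.] [ 559.7 -377.6] [12.5 82.4] 14.5
[400.  87.] [ 628.3 -423.1] [ 20.6 102.1] 91.6
[195.  70.] [ 572.9 -153.7] [42.4 43.8] 105.5
[120.  62.] [555.9 -57.2] [16.1 74.3] 16.9
[374.  42.] [ 667.8 -366.4] [23.7 72.2] 15.8
[394.  11.] [ 702.6 -379.9] [31.7 34. ] 105.5
bin wall foot [ 0.61896592 -0.358689    0.        ] [ 0.62335473 -0.57836755  0.        ]
t 1.3 roll total 0.54 (n>=1); then linear total [1.253 2.809 2.492] rows 5 each [0.251 0.562 0.498]
```

```bash
python3 -m jog '[{"linear":[0.3,0.56,0.4],"roll":0.5},{"linear":[0.3,0.56,0.4],"roll":0},{"linear":[0.3,0.56,0.4],"roll":0},{"linear":[0.3,0.56,0.4],"roll":0},{"linear":[0,0.56,0.4],"roll":0},{"linear":[0,0,0],"roll":0},{"linear":[0,0,0],"roll":0}]'
python3 - <<'E'
from h import *
im,c=snap("w2"); im2,c2=snap("t2","top"); im3,c3=load("w2")
for b in blobs(im,c,0.008,metal(im,60,(0,280,0,512)),100,9000): print(*b)
s,cs=cv2.imread("pics/scene0.png"),optics.calibration("scene")
for n,p in dict(reamer=(.430,-.371,.006),reamerTop=(.4192,-.3612,.006),mid=(.5597,-.3776,.008),midTop=(.5579,-.3672,.008)).items(): print(n,np.array(proj(cs,p))/.64,np.array(proj(optics.calibration("top"),p)))
h=cv2.hconcat([im,cv2.resize(im2[120:260,190:377],(512,384))]); cv2.imwrite("pics/c2.png",cv2.resize(h,(800,300)))
E
```

```text
time_s: 1.9
position: [0.5425, -0.3658, 0.1787]
tool_rot: [[0.976, 0.22, -0.002], [0.22, -0.976, 0.002], [-0.002, -0.003, -1.0]]
ft_force: [-0.5, 0.4, 0.4]
grip_width: 0.0855
gripper_force: 0.0
[410. 265.] [ 470.2 -586. ] [ 47.4 182.3] 92.5
[148. 260.] [ 408.1 -254.8] [17.7 81.8] 152.3
[ 73. 237.] [ 418.6 -159.9] [16.6 55.6] 12.2
[270. 179.] [ 545.1 -380.8] [ 9.5 51.2] 13.2
[ 73. 109.] [ 574.  -154.2] [40.4 46. ] 102.7
reamer [435.6234932  400.18563049] [322.40873487 210.8508906 ]
reamerTop [428.02605294 399.67801237] [319.70752121 213.94101029]
mid [487.22073156 369.06485906] [323.50737718 174.28808915]
midTop [482.97492187 366.23556823] [320.58950633 174.82908824]
```

View pics/c2.png

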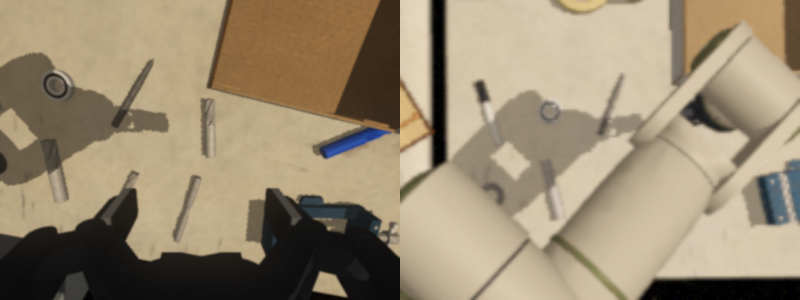

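```bash
python3 - <<'E'
from h import *
im,c=load("w2")
print("TCP proj", proj(c,env.observe()["position"]))
for z in (0,.05,.08,.1,.12): print(z, ray(c,269,111,z).round(3), ray(c,500,166,z).round(3))
go(0.555,-0.378,0.075,14)
E
```

```text
TCP proj (np.float64(254.73232026102215), np.float64(245.47170293487014))
0 [ 0.619 -0.362  0.   ] [ 0.618 -0.641  0.   ]
0.05 [ 0.618 -0.361  0.05 ] [ 0.617 -0.596  0.05 ]
0.08 [ 0.617 -0.36   0.08 ] [ 0.616 -0.569  0.08 ]
0.1 [ 0.616 -0.359  0.1  ] [ 0.616 -0.551  0.1  ]
0.12 [ 0.616 -0.358  0.12 ] [ 0.616 -0.533  0.12 ]
t 2.0 roll total -0.24 (n>=1); then linear total [0.205 0.394 2.65 ] rows 3 each [0.068 0.131 0.883]
```

```bash
python3 - <<'E'
from h import *
im,c=load("w1")
for z in (0,.04,.06,.08,.1,.12,.14): print(z, ray(c,608*.64,108*.64,z).round(3))
E
python3 -m jog '[{"linear":[0.05,0.13,0.8],"roll":-0.25},{"linear":[0.05,0.13,0.8],"roll":0},{"linear":[0.05,0.13,0],"roll":0},{"linear":[0,0,0],"roll":0},{"linear":[0,0,0],"roll":0}]'
python3 - <<'E'
from h import *
im,c=snap("w3"); 
for b in blobs(im,c,0.008,metal(im,58,(0,300,150,400)),300,20000): print(*b)
cv2.imwrite("pics/w3b.png",cv2.resize(im,(640,480)))
E
```

```text
0 [ 0.645 -0.402  0.   ]
0.04 [ 0.635 -0.386  0.04 ]
0.06 [ 0.629 -0.379  0.06 ]
0.08 [ 0.624 -0.371  0.08 ]
0.1 [ 0.619 -0.363  0.1  ]
0.12 [ 0.614 -0.356  0.12 ]
0.14 [ 0.609 -0.348  0.14 ]
time_s: 2.42
position: [0.554, -0.3787, 0.1188]
tool_rot: [[0.97, 0.243, 0.002], [0.243, -0.97, -0.002], [0.002, 0.003, -1.0]]
ft_force: [-0.1, 0.8, 0.2]
grip_width: 0.0851
gripper_force: 0.0
[375. 277.] [ 494.4 -514.4] [30.3 90.1] 56.1
[256. 204.] [ 542.9 -381.2] [ 7.9 47.6] 13.8
```

View pics/w3b.png

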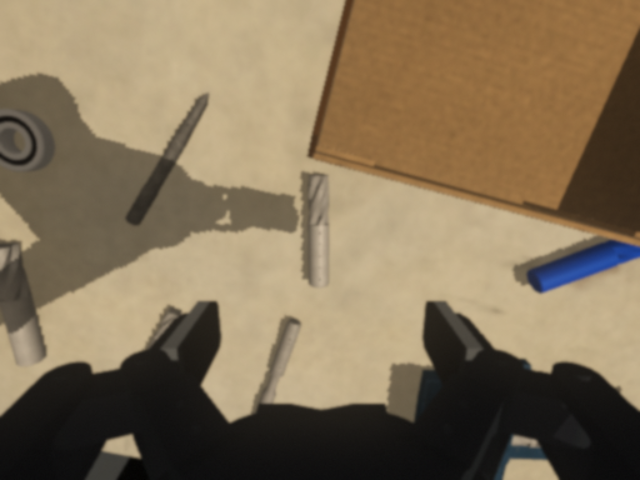

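```bash
cat >> h.py <<'E'
def tri(a,b):
    (c1,p1),(c2,p2)=a,b; A=np.zeros((3,3));v=np.zeros(3)
    for c,p in (a,b):
        d=c["T"][:3,:3]@np.array([(p[0]-c["cx"])/K(c),(p[1]-c["cy"])/K(c),1.]); d/=np.linalg.norm(d); M=np.eye(3)-np.outer(d,d); A+=M; v+=M@c["T"][:3,3]
    return np.linalg.solve(A,v)
E
python3 - <<'E'
from h import *
_,c1=load("w1"); _,c3=load("w3")
for n,a,b in (("tip",(548*.64,148*.64),(317*.8,176*.8)),("shank end",(541*.64,244*.64),(318.5*.8,284*.8))):
    print(n,tri((c1,a),(c3,b)).round(4),ray(c3,*b,.010).round(4),ray(c1,*a,.010).round(4))
E
```

```text
tip [ 6.004e-01 -3.642e-01 -1.000e-04] [ 0.6008 -0.3645  0.01  ] [ 0.5994 -0.3608  0.01  ]
shank end [ 0.52   -0.3852  0.0088] [ 0.5201 -0.3856  0.01  ] [ 0.5204 -0.3842  0.01  ]
```

```bash
python3 -m jog '[{"linear":[-0.07,-0.05,0.7],"roll":-0.1},{"linear":[0,0,0.7],"roll":0},{"linear":[0,0,0.7],"roll":0},{"linear":[0,0,0.4],"roll":0},{"linear":[0,0,0],"roll":0},{"linear":[0,0,0],"roll":0}]' 0.3 60
python3 - <<'E'
from h import *
print(yaw()); go(0.5507,-0.3775,0.003,14.6)
E
```

```text
time_s: 2.97
position: [0.5507, -0.3773, 0.0178]
tool_rot: [[0.968, 0.252, 0.001], [0.252, -0.968, -0.001], [0.001, 0.002, -1.0]]
ft_force: [0.2, 0.4, 1.3]
grip_width: 0.0553
gripper_force: 0.0
14.604682836649628
t 3.0 roll total 0.00 (n>=1); then linear total [-0.002  0.004  0.37 ] rows 1 each [-0.002  0.004  0.37 ]
```

```bash
python3 -m jog '[{"linear":[0,0,0.37],"roll":0},{"linear":[0,0,0],"roll":0}]'
python3 -m jog '[{"linear":[0,0,0],"roll":0},{"linear":[0,0,0],"roll":0},{"linear":[0,0,0],"roll":0},{"linear":[0,0,0],"roll":0},{"linear":[0,0,0],"roll":0},{"linear":[0,0,0],"roll":0},{"linear":[0,0,0],"roll":0}]' -1 60
python3 -m jog '[{"linear":[0,0,-0.5],"roll":0},{"linear":[0,0,-0.8],"roll":0},{"linear":[0,0,-0.8],"roll":0},{"linear":[0,0,-0.8],"roll":0},{"linear":[0,0,0],"roll":0},{"linear":[0,0,0],"roll":0}]'
python3 - <<'E'
from h import *
im,c=snap("w4"); go(0.46,0.16,0.2,31)
cv2.imwrite("pics/w4b.png",cv2.resize(im,(400,300)))
E
```

```text
time_s: 3.13
position: [0.5505, -0.3772, 0.0023]
tool_rot: [[0.968, 0.252, 0.001], [0.252, -0.968, -0.001], [0.001, 0.001, -1.0]]
ft_force: [-0.7, 0.7, -0.9]
grip_width: 0.0557
gripper_force: 0.0
time_s: 3.72
position: [0.5508, -0.3775, 0.003]
tool_rot: [[0.968, 0.252, 0.002], [0.252, -0.968, -0.002], [0.001, 0.002, -1.0]]
ft_force: [-1.4, 0.4, 6.9]
grip_width: 0.0144
gripper_force: 60.7
time_s: 4.22
position: [0.5507, -0.3774, 0.1194]
tool_rot: [[0.968, 0.252, 0.003], [0.252, -0.968, -0.003], [0.002, 0.003, -1.0]]
ft_force: [-0.2, 0.4, -1.4]
grip_width: 0.0145
gripper_force: 59.7
t 4.3 roll total -3.28 (n>=4); then linear total [  4.983 -12.663  -2.066] rows 16 each [ 0.311 -0.791 -0.129]
```

View pics/w4b.png

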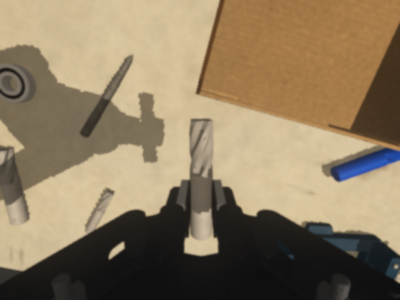

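Middle mill is held at (200,180), aligned. I'm going over the tray next.

```bash
python3 -m jog '[{"linear":[0,0,-0.7],"roll":-0.82},{"linear":[0,0,-0.7],"roll":-0.82},{"linear":[0,0,-0.7],"roll":-0.82},{"linear":[0,0,-0.7],"roll":-0.82},{"linear":[0.3,-0.8,0],"roll":0},{"linear":[0.3,-0.8,0],"roll":0},{"linear":[0.3,-0.8,0],"roll":0},{"linear":[0.3,-0.8,0],"roll":0},{"linear":[0.3,-0.8,0],"roll":0},{"linear":[0.3,-0.8,0],"roll":0},{"linear":[0.3,-0.8,0],"roll":0},{"linear":[0.3,-0.8,0],"roll":0}]'
python3 -m jog '[{"linear":[0.3,-0.8,0],"roll":0},{"linear":[0.3,-0.8,0],"roll":0},{"linear":[0.3,-0.8,0],"roll":0},{"linear":[0.3,-0.8,0],"roll":0},{"linear":[0.3,-0.8,0],"roll":0},{"linear":[0.3,-0.8,0],"roll":0},{"linear":[0.3,-0.8,0],"roll":0},{"linear":[0,0,0],"roll":0},{"linear":[0,0,0],"roll":0},{"linear":[0,0,0],"roll":0}]'
python3 - <<'E'
from h import *
im,c=snap("w5"); print(yaw())
cv2.imwrite("pics/w5b.png",cv2.resize(im,(800,600),interpolation=cv2.INTER_CUBIC))
E
```

```text
time_s: 5.27
position: [0.4995, -0.1064, 0.2277]
tool_rot: [[0.857, 0.515, -0.003], [0.515, -0.857, 0.002], [-0.002, -0.003, -1.0]]
ft_force: [0.2, 0.1, -1.1]
grip_width: 0.0141
gripper_force: 59.7
time_s: 6.1
position: [0.4571, 0.1269, 0.2283]
tool_rot: [[0.857, 0.515, -0.002], [0.515, -0.857, -0.0], [-0.002, -0.001, -1.0]]
ft_force: [1.6, -0.4, -1.6]
grip_width: 0.0142
gripper_force: 59.7
30.94945651449797
```

View pics/w5b.png

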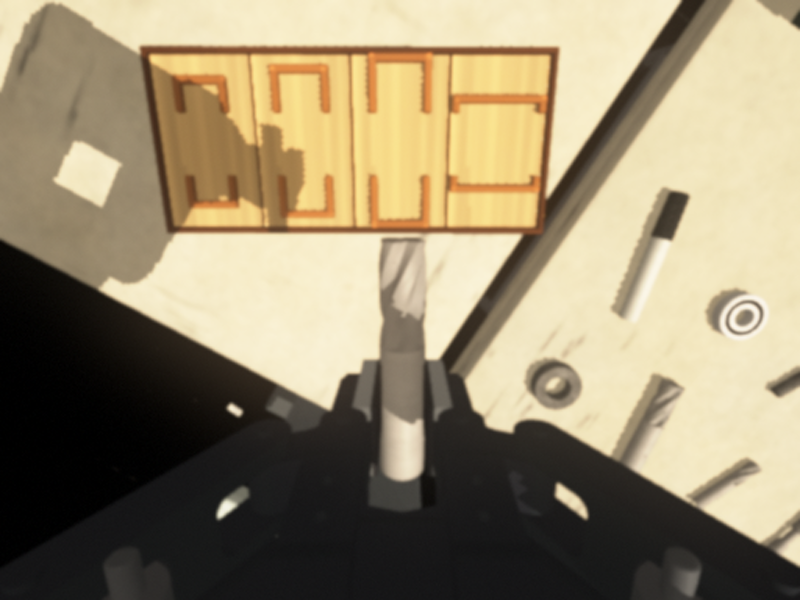

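The tray fills (141,48)-(558,48)-(542,233)-(169,231). The nests from left to right are short, middle, long and square, as the walls clearly show.

```bash
cat > tray.py <<'E'
from h import *
def tray(c,corners,z=.008):  # corners TL,TR,BR,BL in px
    P=np.array([ray(c,*p,z)[:2] for p in corners]); C=P.mean(0)
    ex=(P[1]+P[2]-P[0]-P[3]); L=np.linalg.norm(ex)/2; ex/=np.linalg.norm(ex)
    ey=(P[0]+P[1]-P[2]-P[3]); W=np.linalg.norm(ey)/2; a=np.degrees(np.arctan2(ey[1],ey[0]))
    print("size",L.round(4),W.round(4),"ctr",C.round(4),"y-angle",a.round(2),"x-perp",np.degrees(np.arctan2(ex[1],ex[0])).round(2)+90)
    for n,k in zip(("short","middle","long","square"),(-114,-38,38,114)): print(n,(C+ex*k/1000).round(4))
    return P
E
python3 - <<'E'
from tray import *
im,c=load("w5"); s=.64
tray(c,[(142*s,48*s),(558*s,48*s),(542*s,232*s),(169*s,231*s)])
def m(*p): return sum(ray(c,u*s,v*s,.010)[:2] for u,v in p)/len(p)
print("middle slot",m((270,67),(328,67),(333,216),(282,216)).round(4))
print("long",m((369,54),(432,54),(429,226),(371,226)).round(4))
print("short",m((176,77),(225,77),(238,207),(189,207)).round(4))
print("square",m((452,97),(544,97),(539,190),(449,188)).round(4))
go(.49,.18,.15,31.2)
E
```

```text
size 0.3113 0.136 ctr [0.5204 0.2097] y-angle 31.02 x-perp 30.92
short [0.4618 0.3075]
middle [0.5009 0.2423]
long [0.5399 0.1771]
square [0.579  0.1119]
middle slot [0.5003 0.2428]
long [0.5398 0.1777]
short [0.4615 0.3078]
square [0.5787 0.1132]
t 6.2 roll total -0.05 (n>=1); then linear total [ 1.392 -0.722  1.963] rows 3 each [ 0.464 -0.241  0.654]
```

```bash
python3 - <<'E'
from h import *
go(.492,.2374,.09,31)
E
```

```text
t 6.2 roll total -0.01 (n>=1); then linear total [ 2.172 -1.931  3.463] rows 6 each [ 0.362 -0.322  0.577]
```

```bash
python3 -m jog '[{"linear":[0.36,-0.32,0.57],"roll":0},{"linear":[0.36,-0.32,0.57],"roll":0},{"linear":[0.36,-0.32,0.57],"roll":0},{"linear":[0.36,-0.32,0.57],"roll":0},{"linear":[0.36,-0.32,0.57],"roll":0},{"linear":[0.36,-0.32,0.57],"roll":0},{"linear":[0,0,0],"roll":0},{"linear":[0,0,0],"roll":0}]'
python3 - <<'E'
from h import *
im,c=snap("w6"); go(.492,.2374,.008,31)
cv2.imwrite("pics/w6b.png",cv2.resize(im,(640,480),interpolation=cv2.INTER_CUBIC))
E
```

```text
time_s: 6.82
position: [0.4918, 0.2367, 0.0911]
tool_rot: [[0.857, 0.515, -0.003], [0.515, -0.857, -0.001], [-0.003, -0.001, -1.0]]
ft_force: [-0.0, 0.9, -1.0]
grip_width: 0.0144
gripper_force: 59.6
t 6.9 roll total -0.01 (n>=1); then linear total [ 0.007 -0.024  2.108] rows 3 each [ 0.002 -0.008  0.703]
```

View pics/w6b.png

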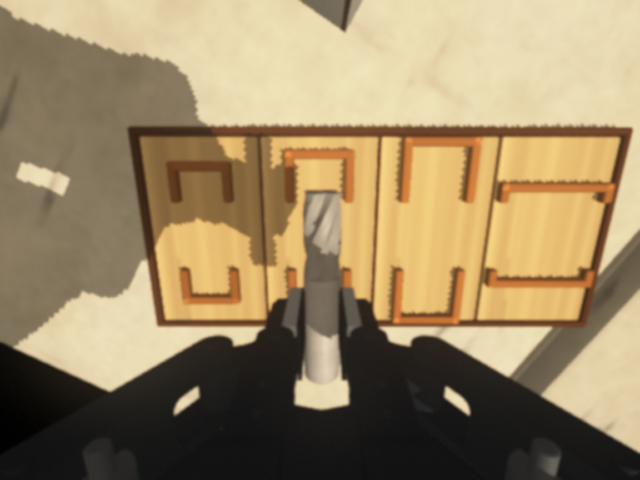

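Mill (322,287) is in line with the middle slot. Next, tray height from the two views, and a recheck of its centre.

```bash
python3 - <<'E'
from tray import *
_,a=load("w5"); _,b=load("w6"); s=.64
A=[(142,48),(558,48),(542,232),(169,231)]; B=[(130,128),(630,128),(583,325),(158,324)]
for p,q in zip(A,B): print("rim",tri((a,np.array(p)*s),(b,np.array(q)*.8)).round(4))
for p,q in zip([(369,54),(432,54),(371,226)],[(404,138),(480,138),(394,321)]): print("wall",tri((a,np.array(p)*s),(b,np.array(q)*.8)).round(4))
tray(b,[np.array(q)*.8 for q in B])
E
```

```text
rim [0.4982 0.3819 0.0018]
rim [0.6603 0.1111 0.0045]
rim [0.5419 0.0399 0.005 ]
rim [0.3808 0.3101 0.0052]
wall [0.5821 0.2304 0.0091]
wall [0.6063 0.19   0.0094]
wall [0.4738 0.1655 0.0116]
size 0.3104 0.1363 ctr [0.5206 0.2115] y-angle 30.81 x-perp 30.880000000000003
short [0.4621 0.3093]
middle [0.5011 0.2441]
long [0.5401 0.1789]
square [0.5791 0.1137]
```

```bash
python3 -m jog '[{"linear":[0.13,-0.02,0.6],"roll":0},{"linear":[0,0,0.6],"roll":0},{"linear":[0,0,0.5],"roll":0},{"linear":[0,0,0.25],"roll":0},{"linear":[0,0,0],"roll":0},{"linear":[0,0,0.13],"roll":0},{"linear":[0,0,0],"roll":0},{"linear":[0,0,0],"roll":0}]'
python3 -m jog '[{"linear":[0,0,0],"roll":0},{"linear":[0,0,0],"roll":0},{"linear":[0,0,0],"roll":0},{"linear":[0,0,0],"roll":0}]' -0.25
```

```text
time_s: 7.53
position: [0.497, 0.2407, 0.0109]
tool_rot: [[0.857, 0.515, 0.003], [0.515, -0.857, 0.001], [0.003, 0.001, -1.0]]
ft_force: [-0.1, -1.7, 3.3]
grip_width: 0.0145
gripper_force: 60.3
time_s: 7.87
position: [0.496, 0.2409, 0.0095]
tool_rot: [[0.857, 0.515, 0.0], [0.515, -0.857, 0.0], [0.0, 0.0, -1.0]]
ft_force: [0.3, -0.2, -0.1]
grip_width: 0.0319
gripper_force: 0.0
```

```bash
python3 -m jog '[{"linear":[0,0,-0.4],"roll":0},{"linear":[0,0,-0.8],"roll":0},{"linear":[0,0,-0.8],"roll":0},{"linear":[-0.5,0.5,-0.7],"roll":0},{"linear":[-0.7,0.7,-0.5],"roll":0},{"linear":[0,0,0],"roll":0},{"linear":[0,0,0],"roll":0}]'
python3 - <<'E'
from h import *
im,c=snap("w7"); go(.43,-.16,.2,14)
cv2.imwrite("pics/w7b.png",cv2.resize(im[:300],(800,469),interpolation=cv2.INTER_CUBIC))
E
```

```text
time_s: 8.45
position: [0.4803, 0.1763, 0.1373]
tool_rot: [[0.858, 0.513, 0.002], [0.513, -0.858, 0.0], [0.002, 0.001, -1.0]]
ft_force: [-0.2, 0.9, 0.3]
grip_width: 0.0316
gripper_force: 0.0
t 8.5 roll total 3.39 (n>=4); then linear total [-3.254  7.873 -1.591] rows 10 each [-0.325  0.787 -0.159]
```

View pics/w7b.png

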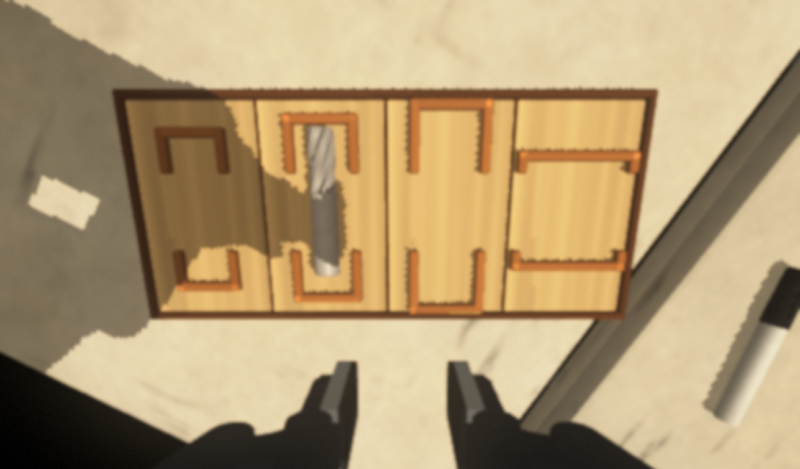

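Middle mill lies inside its slot, (320,125)-(328,275). Next is the large mill.

```bash
python3 - <<'E'
from h import *
_,c=load("w1"); s=.64
for n,a,b in (("large",(277,204),(284,311)),("small",(409,267),(376,327))):
    A,B=[ray(c,p[0]*s,p[1]*s,.010) for p in (a,b)]; print(n,A.round(4),B.round(4),((A+B)/2).round(4),np.degrees(np.arctan2(*(A-B)[1::-1])).round(1))
for p in ((142,237),(194,237),(168,212),(168,263)): print("collar",ray(c,p[0]*s,p[1]*s,.012).round(4))
go(.425,-.16,.13,14)
E
```

```text
large [ 0.4911 -0.1457  0.01  ] [ 0.395 -0.171  0.01 ] [ 0.4431 -0.1584  0.01  ] 14.7
small [ 0.4678 -0.2741  0.01  ] [ 0.4028 -0.2595  0.01  ] [ 0.4353 -0.2668  0.01  ] -12.7
collar [ 0.4302 -0.0344  0.012 ]
collar [ 0.4428 -0.0796  0.012 ]
collar [ 0.4587 -0.0543  0.012 ]
collar [ 0.4126 -0.0598  0.012 ]
t 8.5 roll total 3.39 (n>=4); then linear total [-3.375  7.843  0.159] rows 10 each [-0.338  0.784  0.016]
```

```bash
python3 -m jog '[{"linear":[0,0,0],"roll":0.83},{"linear":[0,0,0],"roll":0.83},{"linear":[0,0,0],"roll":0.83},{"linear":[0,0,0],"roll":0.83},{"linear":[-0.36,0.97,0],"roll":0},{"linear":[-0.36,0.97,0],"roll":0},{"linear":[-0.36,0.97,0],"roll":0},{"linear":[-0.36,0.97,0],"roll":0},{"linear":[-0.36,0.97,0],"roll":0},{"linear":[-0.36,0.97,0],"roll":0},{"linear":[-0.36,0.97,0],"roll":0},{"linear":[-0.36,0.97,0],"roll":0}]' 0.3
python3 -m jog '[{"linear":[0,0,0],"roll":0},{"linear":[0,0,0],"roll":0},{"linear":[0,0,0],"roll":0}]'
python3 - <<'E'
from h import *
im,c=snap("w8"); print(yaw())
cv2.imwrite("pics/w8b.png",cv2.resize(im[:320],(800,500),interpolation=cv2.INTER_CUBIC))
E
```

```text
time_s: 9.5
position: [0.4454, -0.1532, 0.1352]
tool_rot: [[0.968, 0.25, -0.001], [0.25, -0.968, 0.001], [-0.001, -0.001, -1.0]]
ft_force: [1.1, 0.4, 0.3]
grip_width: 0.0555
gripper_force: 0.0
time_s: 9.75
position: [0.4457, -0.1512, 0.1353]
tool_rot: [[0.969, 0.249, -0.002], [0.249, -0.969, 0.001], [-0.001, -0.002, -1.0]]
ft_force: [-1.4, 0.5, -0.1]
grip_width: 0.0555
gripper_force: 0.0
14.479493628444084
```

View pics/w8b.png

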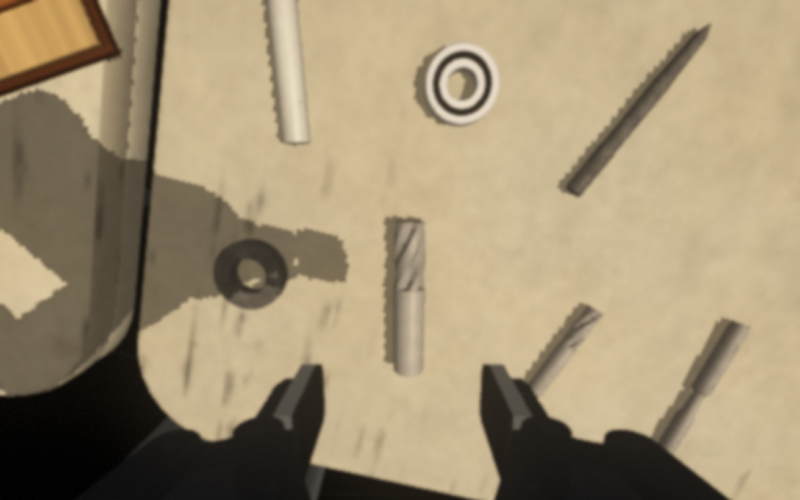

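The large mill runs (409,219)-(408,375). The collar is centred at (251,273), under the arm's shadow.

```bash
python3 - <<'E'
from h import *
_,c=load("w8"); _,c1=load("w1"); s=.64
P=[(409.5,219),(408,374)]
A,B=[ray(c,p[0]*s,p[1]*s,.012) for p in P]; M=(A+B)/2; print(A.round(4),B.round(4),M.round(4),np.degrees(np.arctan2(*(A-B)[1::-1])).round(1),np.linalg.norm(A-B))
for p,q in zip(P,((277,204),(284,311))): print("tri",tri((c,np.array(p)*s),(c1,np.array(q)*s)).round(4))
print("collar",ray(c,251*s,273*s,.010).round(4),tri((c,(251*s,273*s)),(c1,(168*s,237.5*s))).round(4))
go(M[0],M[1],.02,14.5)
E
```

```text
[ 0.4933 -0.1441  0.012 ] [ 0.3936 -0.1691  0.012 ] [ 0.4435 -0.1566  0.012 ] 14.1 0.10280692874945224
tri [ 0.4917 -0.1445  0.0057]
tri [ 0.3926 -0.17    0.007 ]
collar [ 0.4356 -0.0554  0.01  ] [ 0.4346 -0.0544  0.0065]
t 9.8 roll total -0.00 (n>=1); then linear total [-0.092  0.128  2.887] rows 4 each [-0.023  0.032  0.722]
```

```bash
python3 -m jog '[{"linear":[-0.12,0.13,0.8],"roll":0.05},{"linear":[0,0,0.8],"roll":0},{"linear":[0,0,0.8],"roll":0},{"linear":[0,0,0.6],"roll":0},{"linear":[0,0,0.29],"roll":0},{"linear":[0,0,0],"roll":0},{"linear":[0,0,0],"roll":0}]'
python3 -m jog '[{"linear":[0,0,0],"roll":0},{"linear":[0,0,0],"roll":0},{"linear":[0,0,0],"roll":0},{"linear":[0,0,0],"roll":0},{"linear":[0,0,0],"roll":0},{"linear":[0,0,0],"roll":0}]' -1 70
python3 -m jog '[{"linear":[0,0,-0.5],"roll":0},{"linear":[0,0,-0.8],"roll":-0.85},{"linear":[0,0,-0.8],"roll":-0.85},{"linear":[0,0,-0.8],"roll":-0.85},{"linear":[0,0,0],"roll":-0.75},{"linear":[0,0,0],"roll":0},{"linear":[0,0,0],"roll":0}]'
python3 - <<'E'
from h import *
print(yaw()); go(.5405,.178,.09,31)
E
```

```text
time_s: 10.38
position: [0.4425, -0.1569, 0.0044]
tool_rot: [[0.969, 0.246, -0.001], [0.246, -0.969, 0.001], [-0.001, -0.001, -1.0]]
ft_force: [-0.7, -0.8, 0.4]
grip_width: 0.0556
gripper_force: 0.0
time_s: 10.88
position: [0.4427, -0.1582, 0.0057]
tool_rot: [[0.97, 0.244, 0.002], [0.244, -0.97, -0.001], [0.001, 0.001, -1.0]]
ft_force: [-0.8, 3.1, 7.4]
grip_width: 0.0184
gripper_force: 69.3
time_s: 11.47
position: [0.4419, -0.1579, 0.1205]
tool_rot: [[0.861, 0.508, -0.0], [0.508, -0.861, 0.0], [-0.0, -0.0, -1.0]]
ft_force: [0.0, 0.7, -2.8]
grip_width: 0.018
gripper_force: 69.2
30.529674765060413
t 11.5 roll total -0.09 (n>=1); then linear total [ 6.438 -5.929  0.762] rows 10 each [ 0.644 -0.593  0.076]
```

```bash
python3 -m jog '[{"linear":[0.64,-0.59,0],"roll":-0.1},{"linear":[0.64,-0.59,0],"roll":0},{"linear":[0.64,-0.59,0],"roll":0},{"linear":[0.64,-0.59,0],"roll":0},{"linear":[0.64,-0.59,0],"roll":0},{"linear":[0.64,-0.59,0],"roll":0},{"linear":[0.64,-0.59,0],"roll":0},{"linear":[0.64,-0.59,0],"roll":0},{"linear":[0.64,-0.59,0.25],"roll":0},{"linear":[0.64,-0.59,0.5],"roll":0},{"linear":[0,0,0],"roll":0},{"linear":[0,0,0],"roll":0}]'
python3 -m jog '[{"linear":[0,0,0],"roll":0}]'
python3 - <<'E'
from h import *
print(yaw()); go(.5402,.1785,.010,31)
im,c=snap("w9"); cv2.imwrite("pics/w9b.png",cv2.resize(im,(640,480),interpolation=cv2.INTER_CUBIC))
E
```

```text
time_s: 12.47
position: [0.5384, 0.1773, 0.088]
tool_rot: [[0.855, 0.518, -0.005], [0.518, -0.855, -0.001], [-0.005, -0.002, -1.0]]
ft_force: [-0.9, -0.3, -1.8]
grip_width: 0.0181
gripper_force: 69.3
time_s: 12.55
position: [0.5391, 0.1757, 0.0896]
tool_rot: [[0.856, 0.516, -0.002], [0.516, -0.856, -0.0], [-0.002, -0.001, -1.0]]
ft_force: [1.0, 0.4, -1.8]
grip_width: 0.0177
gripper_force: 69.3
31.087955512922353
t 12.6 roll total 0.02 (n>=1); then linear total [ 0.06  -0.044  1.99 ] rows 3 each [ 0.02  -0.015  0.663]
```

View pics/w9b.png

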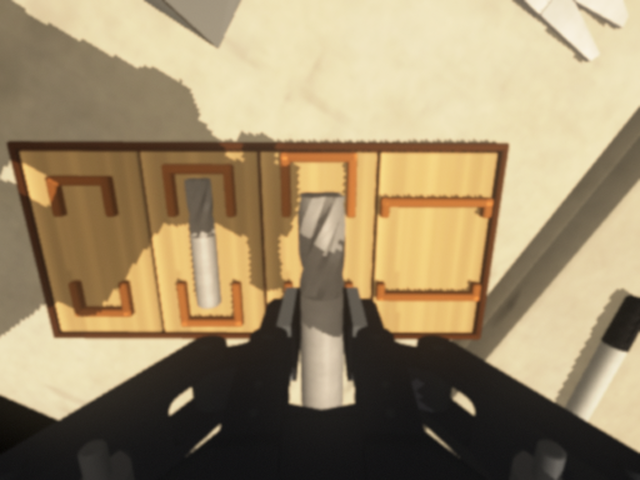

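Large mill (322,290) is over the long slot.

```bash
python3 -m jog '[{"linear":[0.05,-0.04,0.6],"roll":0},{"linear":[0,0,0.6],"roll":0},{"linear":[0,0,0.5],"roll":0},{"linear":[0,0,0.2],"roll":0},{"linear":[0,0,0],"roll":0},{"linear":[0,0,0.1],"roll":0},{"linear":[0,0,0],"roll":0},{"linear":[0,0,0],"roll":0}]'
python3 -m jog '[{"linear":[0,0,0],"roll":0},{"linear":[0,0,0],"roll":0},{"linear":[0,0,0],"roll":0},{"linear":[0,0,0],"roll":0}]' -0.15
python3 -m jog '[{"linear":[0,0,-0.4],"roll":0},{"linear":[0,0,-0.8],"roll":0},{"linear":[0,0,-0.8],"roll":0},{"linear":[0,0,-0.8],"roll":0},{"linear":[0,0,0],"roll":0},{"linear":[0,0,0],"roll":0}]'
python3 - <<'E'
from h import *
im,c=snap("w10"); go(.435,-.2665,.13,-13)
E
```

```text
time_s: 13.27
position: [0.5411, 0.1775, 0.0137]
tool_rot: [[0.857, 0.516, 0.003], [0.516, -0.857, -0.0], [0.002, 0.002, -1.0]]
ft_force: [-7.4, -2.2, 20.5]
grip_width: 0.0182
gripper_force: 72.3
time_s: 13.6
position: [0.5408, 0.1782, 0.0107]
tool_rot: [[0.856, 0.517, 0.001], [0.517, -0.856, 0.0], [0.0, 0.0, -1.0]]
ft_force: [-0.4, 0.2, 0.1]
grip_width: 0.0366
gripper_force: 0.0
time_s: 14.1
position: [0.5412, 0.1785, 0.1239]
tool_rot: [[0.856, 0.517, 0.003], [0.517, -0.856, 0.0], [0.003, 0.001, -1.0]]
ft_force: [0.6, 0.1, -0.4]
grip_width: 0.0364
gripper_force: 0.0
t 14.2 roll total 8.83 (n>=9); then linear total [-0.065 11.43  -0.192] rows 13 each [-0.005  0.879 -0.015]
```

```bash
python3 -m jog '[{"linear":[0,0,0],"roll":0.98},{"linear":[0,0,0],"roll":0.98},{"linear":[0,0,0],"roll":0.98},{"linear":[0,0,0],"roll":0.98},{"linear":[0,0,0],"roll":0.98},{"linear":[0,0,0],"roll":0.98},{"linear":[0,0,0],"roll":0.98},{"linear":[0,0,0],"roll":0.98},{"linear":[0,0,0],"roll":0.98},{"linear":[0,0.88,0],"roll":0},{"linear":[0,0.88,0],"roll":0},{"linear":[0,0.88,0],"roll":0}]'
python3 -m jog '[{"linear":[0,0.88,0],"roll":0},{"linear":[0,0.88,0],"roll":0},{"linear":[0,0.88,0],"roll":0},{"linear":[0,0.88,0],"roll":0},{"linear":[0,0.88,0],"roll":0},{"linear":[0,0.88,0],"roll":0},{"linear":[0,0.88,0],"roll":0},{"linear":[0,0.88,0],"roll":0},{"linear":[0,0.88,0],"roll":0},{"linear":[0,0.88,0],"roll":0},{"linear":[0,0,0],"roll":0},{"linear":[0,0,0],"roll":0}]' 0.1
python3 -m jog '[{"linear":[0,0,0],"roll":0}]'
python3 - <<'E'
from h import *
im,c=snap("w11"); print(yaw())
a,_=load("w10")
cv2.imwrite("pics/w11b.png",cv2.hconcat([cv2.resize(im[60:300,120:420],(500,400),interpolation=cv2.INTER_CUBIC),cv2.resize(a[50:300,100:350],(300,300)).copy() if 0 else cv2.copyMakeBorder(cv2.resize(a[50:300,100:350],(300,300)),0,100,0,0,cv2.BORDER_CONSTANT)]))
E
```

```text
time_s: 15.15
position: [0.5155, 0.0747, 0.1207]
tool_rot: [[0.975, -0.223, -0.003], [-0.223, -0.975, 0.0], [-0.003, 0.001, -1.0]]
ft_force: [0.1, -0.3, -0.4]
grip_width: 0.0365
gripper_force: 0.0
time_s: 16.15
position: [0.4369, -0.2685, 0.1209]
tool_rot: [[0.974, -0.227, -0.002], [-0.227, -0.974, 0.002], [-0.003, -0.002, -1.0]]
ft_force: [0.7, -0.2, 0.1]
grip_width: 0.047
gripper_force: 0.0
time_s: 16.23
position: [0.4374, -0.2667, 0.1213]
tool_rot: [[0.974, -0.225, -0.002], [-0.225, -0.974, 0.002], [-0.002, -0.002, -1.0]]
ft_force: [-0.0, -0.2, 0.9]
grip_width: 0.0467
gripper_force: 0.0
-12.923043703829054
```

View pics/w11b.png

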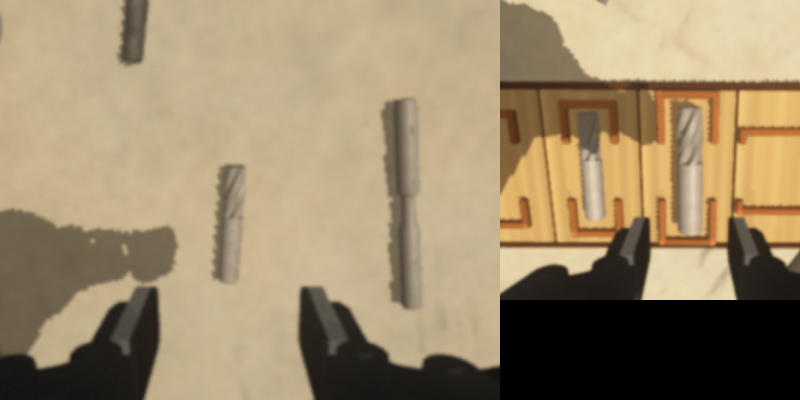

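Right inset: the large mill lies inside its slot, (690,107)-(690,235). Left: the small mill runs (234,166)-(229,282), with the reamer at (405,200) well to the side.

```bash
python3 - <<'E'
from h import *
_,c=load("w11"); _,c1=load("w1"); s=.64
P=[(234*.6+120,167*.6+60),(229.5*.6+120,281*.6+60)]
A,B=[ray(c,*p,.008) for p in P]; M=(A+B)/2; a=np.degrees(np.arctan2(*(A-B)[1::-1]));print(A.round(4),B.round(4),M.round(4),a.round(1),np.linalg.norm(A-B))
for p,q in zip(P,((409,267),(376,327))): print("tri",tri((c,p),(c1,np.array(q)*s)).round(4))
go(M[0],M[1],.003,a)
E
```

```text
[ 0.4663 -0.2768  0.008 ] [ 0.3998 -0.2589  0.008 ] [ 0.4331 -0.2679  0.008 ] -15.1 0.0688488950126505
tri [ 0.4621 -0.2762 -0.0196]
tri [ 0.405  -0.2596  0.0185]
t 16.3 roll total 0.43 (n>=1); then linear total [-0.101  0.066  2.965] rows 4 each [-0.025  0.017  0.741]
```

```bash
python3 -m jog '[{"linear":[-0.1,0.07,0.8],"roll":0.43},{"linear":[0,0,0.8],"roll":0},{"linear":[0,0,0.8],"roll":0},{"linear":[0,0,0.4],"roll":0},{"linear":[0,0,0.18],"roll":0},{"linear":[0,0,0],"roll":0},{"linear":[0,0,0],"roll":0}]'
python3 -m jog '[{"linear":[0,0,0],"roll":0},{"linear":[0,0,0],"roll":0},{"linear":[0,0,0],"roll":0},{"linear":[0,0,0],"roll":0},{"linear":[0,0,0],"roll":0},{"linear":[0,0,0],"roll":0}]' -1 40
python3 -m jog '[{"linear":[0,0,-0.5],"roll":0},{"linear":[0,0,-0.8],"roll":-0.93},{"linear":[0,0,-0.8],"roll":-0.93},{"linear":[0,0,-0.8],"roll":-0.93},{"linear":[0,0,0],"roll":-0.93},{"linear":[0,0,0],"roll":-0.93},{"linear":[0,0,0],"roll":-0.93},{"linear":[0,0,0],"roll":-0.93},{"linear":[0,0,0],"roll":-0.93},{"linear":[0,0,0],"roll":-0.93},{"linear":[0,0,0],"roll":-0.93},{"linear":[0,0,0],"roll":0}]'
python3 - <<'E'
from h import *
print(yaw()); go(.462,.3085,.12,31)
E
```

```text
time_s: 16.87
position: [0.4339, -0.2689, 0.0039]
tool_rot: [[0.966, -0.26, 0.0], [-0.26, -0.966, -0.0], [0.0, 0.0, -1.0]]
ft_force: [1.1, 0.7, 0.7]
grip_width: 0.047
gripper_force: 0.0
time_s: 17.37
position: [0.4338, -0.2696, 0.0044]
tool_rot: [[0.965, -0.261, 0.001], [-0.261, -0.965, -0.001], [0.002, 0.001, -1.0]]
ft_force: [-0.4, 1.2, 5.9]
grip_width: 0.0107
gripper_force: 40.4
time_s: 18.37
position: [0.4333, -0.2693, 0.1197]
tool_rot: [[0.852, 0.523, 0.0], [0.523, -0.852, -0.0], [0.0, 0.001, -1.0]]
ft_force: [-0.7, -0.1, -0.7]
grip_width: 0.0109
gripper_force: 39.7
31.55257550585095
t 18.4 roll total 0.11 (n>=1); then linear total [ 8.0540e+00 -1.2012e+01 -7.0000e-03] rows 17 each [ 0.474 -0.707 -0.   ]
```

```bash
python3 -m jog '[{"linear":[0.5,-0.75,0],"roll":0.11},{"linear":[0.5,-0.75,0],"roll":0},{"linear":[0.5,-0.75,0],"roll":0},{"linear":[0.5,-0.75,0],"roll":0},{"linear":[0.5,-0.75,0],"roll":0},{"linear":[0.5,-0.75,0],"roll":0},{"linear":[0.5,-0.75,0],"roll":0},{"linear":[0.5,-0.75,0],"roll":0},{"linear":[0.5,-0.75,0],"roll":0},{"linear":[0.5,-0.75,0],"roll":0},{"linear":[0.5,-0.75,0],"roll":0},{"linear":[0.5,-0.75,0],"roll":0}]'
python3 -m jog '[{"linear":[0.5,-0.75,0],"roll":0},{"linear":[0.5,-0.75,0],"roll":0},{"linear":[0.5,-0.75,0.3],"roll":0},{"linear":[0.5,-0.75,0.5],"roll":0},{"linear":[0,0,0],"roll":0},{"linear":[0,0,0],"roll":0},{"linear":[0,0,0],"roll":0}]'
python3 - <<'E'
from h import *
print(yaw()); go(.462,.3085,.009,31)
im,c=snap("w12"); cv2.imwrite("pics/w12b.png",cv2.resize(im,(640,480),interpolation=cv2.INTER_CUBIC))
E
```

```text
time_s: 19.37
position: [0.4543, 0.1647, 0.1197]
tool_rot: [[0.86, 0.51, 0.001], [0.51, -0.86, 0.0], [0.001, 0.0, -1.0]]
ft_force: [0.6, -0.0, -0.7]
grip_width: 0.0104
gripper_force: 39.7
time_s: 19.95
position: [0.4616, 0.3066, 0.0876]
tool_rot: [[0.859, 0.512, 0.0], [0.512, -0.859, -0.0], [-0.0, 0.0, -1.0]]
ft_force: [0.3, -0.7, -0.1]
grip_width: 0.0105
gripper_force: 39.7
30.775670718809756
t 19.9 roll total -0.04 (n>=1); then linear total [ 0.032 -0.036  1.964] rows 3 each [ 0.011 -0.012  0.655]
```

View pics/w12b.png

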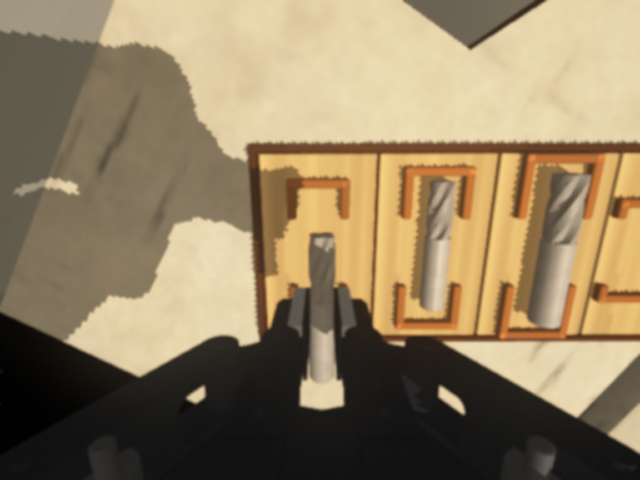

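Small mill (322,310) is over the short slot; the other two lie well in theirs.

```bash
python3 -m jog '[{"linear":[0.03,-0.03,0.6],"roll":0},{"linear":[0,0,0.6],"roll":0},{"linear":[0,0,0.5],"roll":0},{"linear":[0,0,0.15],"roll":0},{"linear":[0,0,0],"roll":0},{"linear":[0,0,0.07],"roll":0},{"linear":[0,0,0],"roll":0},{"linear":[0,0,0],"roll":0}]'
python3 -m jog '[{"linear":[0,0,0],"roll":0},{"linear":[0,0,0],"roll":0},{"linear":[0,0,0],"roll":0},{"linear":[0,0,0],"roll":0}]' -0.35
python3 -m jog '[{"linear":[0,0,-0.4],"roll":0},{"linear":[0,0,-0.8],"roll":0},{"linear":[0,0,-0.8],"roll":0},{"linear":[0,0,-0.8],"roll":0},{"linear":[0,0,0],"roll":0},{"linear":[0,0,0],"roll":0}]'
python3 - <<'E'
from h import *
im,c=snap("w13"); go(.435,-.055,.13,31)
E
```

```text
time_s: 20.67
position: [0.463, 0.3079, 0.0124]
tool_rot: [[0.859, 0.512, 0.002], [0.512, -0.859, 0.0], [0.002, 0.001, -1.0]]
ft_force: [-1.6, -3.0, 7.7]
grip_width: 0.0106
gripper_force: 40.7
time_s: 21.0
position: [0.4623, 0.3084, 0.0107]
tool_rot: [[0.859, 0.512, 0.0], [0.512, -0.859, 0.0], [0.0, 0.0, -1.0]]
ft_force: [-0.5, 0.1, -0.6]
grip_width: 0.0278
gripper_force: 0.0
time_s: 21.5
position: [0.4627, 0.3088, 0.124]
tool_rot: [[0.859, 0.513, 0.003], [0.513, -0.859, 0.001], [0.004, 0.001, -1.0]]
ft_force: [0.4, -0.2, 0.1]
grip_width: 0.0276
gripper_force: 0.0
t 21.6 roll total -0.03 (n>=1); then linear total [-5.257  7.442 -0.19 ] rows 11 each [-0.478  0.677 -0.017]
```

```bash
python3 -m jog '[{"linear":[-0.48,0.68,0],"roll":0},{"linear":[-0.48,0.68,0],"roll":0},{"linear":[-0.48,0.68,0],"roll":0},{"linear":[-0.48,0.68,0],"roll":0},{"linear":[-0.48,0.68,0],"roll":0},{"linear":[-0.48,0.68,0],"roll":0},{"linear":[-0.48,0.68,0],"roll":0},{"linear":[-0.48,0.68,0],"roll":0},{"linear":[-0.48,0.68,0],"roll":0},{"linear":[-0.48,0.68,0],"roll":0},{"linear":[-0.48,0.68,0],"roll":0},{"linear":[0,0,0],"roll":0}]' 0.65
python3 -m jog '[{"linear":[0,0,0],"roll":0},{"linear":[0,0,0],"roll":0}]'
python3 - <<'E'
from h import *
im,c=snap("w14"); print(yaw())
h=cv2.cvtColor(im,cv2.COLOR_BGR2HSV); u,v=proj(c,(.435,-.055,.012)); print(u,v)
a,_=load("w13")
cv2.imwrite("pics/w14b.png",cv2.hconcat([cv2.resize(im,(512,384)),cv2.copyMakeBorder(cv2.resize(a[80:300,170:420],(280,246)),0,138,0,0,cv2.BORDER_CONSTANT)]))
E
```

```text
time_s: 22.55
position: [0.4337, -0.0609, 0.1213]
tool_rot: [[0.861, 0.509, -0.002], [0.509, -0.861, -0.0], [-0.002, -0.001, -1.0]]
ft_force: [-0.4, -0.5, -0.6]
grip_width: 0.0705
gripper_force: 0.0
time_s: 22.72
position: [0.4336, -0.0561, 0.1216]
tool_rot: [[0.859, 0.512, -0.002], [0.512, -0.859, 0.001], [-0.001, -0.002, -1.0]]
ft_force: [-0.1, -0.4, -1.6]
grip_width: 0.0704
gripper_force: 0.0
30.885067033130397
256.71477769314237 190.74994827834507
```

View pics/w14b.png

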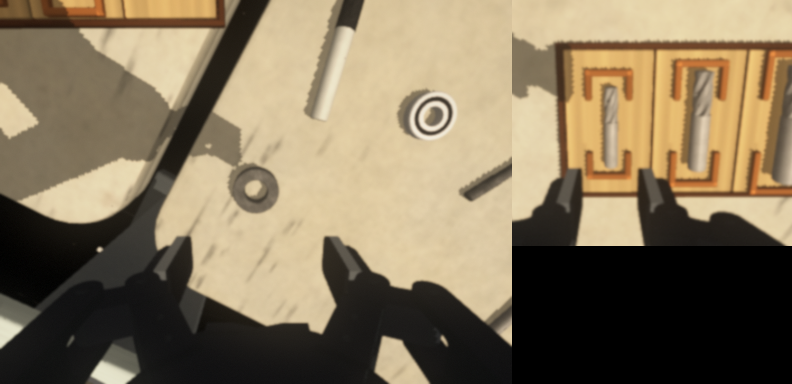

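The inset shows the small mill inside its slot. The collar is at (255,188), clear of its neighbours.

```bash
python3 - <<'E'
from h import *
_,c=load("w14"); _,c8=load("w8")
M=ray(c,254.5,188,.010); print(M.round(4), tri((c,(254.5,188)),(c8,(160.6,174.7))).round(4))
go(M[0],M[1],.007,31)
E
```

```text
[ 0.4358 -0.0521  0.01  ] [ 0.4337 -0.0531  0.0024]
t 22.8 roll total -0.02 (n>=1); then linear total [ 0.09  -0.051  2.87 ] rows 4 each [ 0.023 -0.013  0.718]
```

```bash
python3 -m jog '[{"linear":[0.06,-0.05,0.8],"roll":0},{"linear":[0,0,0.8],"roll":0},{"linear":[0,0,0.8],"roll":0},{"linear":[0,0,0.35],"roll":0},{"linear":[0,0,0.12],"roll":0},{"linear":[0,0,0],"roll":0},{"linear":[0,0,0],"roll":0}]'
python3 -m jog '[{"linear":[0,0,0],"roll":0},{"linear":[0,0,0],"roll":0},{"linear":[0,0,0],"roll":0},{"linear":[0,0,0],"roll":0},{"linear":[0,0,0],"roll":0},{"linear":[0,0,0],"roll":0}]' -1 50
python3 -m jog '[{"linear":[0,0,-0.5],"roll":0},{"linear":[0,0,-0.8],"roll":0},{"linear":[0,0,-0.8],"roll":0},{"linear":[0,0,-0.5],"roll":0},{"linear":[0,0,0],"roll":0},{"linear":[0,0,0],"roll":0}]'
python3 - <<'E'
from h import *
print(yaw()); go(.579,.113,.10,31)
E
```

```text
time_s: 23.35
position: [0.4356, -0.0532, 0.0083]
tool_rot: [[0.858, 0.514, 0.001], [0.514, -0.858, -0.0], [0.0, 0.001, -1.0]]
ft_force: [-0.0, -0.1, 0.1]
grip_width: 0.0705
gripper_force: 0.0
time_s: 23.85
position: [0.4358, -0.0538, 0.0091]
tool_rot: [[0.859, 0.513, 0.002], [0.513, -0.859, -0.001], [0.002, 0.002, -1.0]]
ft_force: [-1.0, 1.7, 12.1]
grip_width: 0.0404
gripper_force: 48.8
time_s: 24.35
position: [0.4354, -0.0538, 0.1127]
tool_rot: [[0.859, 0.513, 0.003], [0.513, -0.859, -0.001], [0.002, 0.002, -1.0]]
ft_force: [-0.2, 0.4, -1.5]
grip_width: 0.0399
gripper_force: 50.6
30.844414072668226
t 24.4 roll total -0.03 (n>=1); then linear total [ 5.224 -1.725  0.317] rows 7 each [ 0.746 -0.246  0.045]
```

```bash
python3 -m jog '[{"linear":[0.75,-0.25,0],"roll":0},{"linear":[0.75,-0.25,0],"roll":0},{"linear":[0.75,-0.25,0],"roll":0},{"linear":[0.75,-0.25,0],"roll":0},{"linear":[0.75,-0.25,0],"roll":0},{"linear":[0.75,-0.25,0.2],"roll":0},{"linear":[0.75,-0.25,0.4],"roll":0},{"linear":[0,0,0],"roll":0},{"linear":[0,0,0],"roll":0},{"linear":[0,0,0],"roll":0}]'
python3 - <<'E'
from h import *
im,c=snap("w15"); go(.579,.113,.012,31); print(env.observe()["position"],proj(c,env.observe()["position"]+[0,0,.012]))
cv2.imwrite("pics/w15b.png",cv2.resize(im,(640,480),interpolation=cv2.INTER_CUBIC))
E
```

```text
time_s: 25.18
position: [0.5788, 0.1138, 0.0866]
tool_rot: [[0.859, 0.513, -0.002], [0.513, -0.859, -0.0], [-0.002, -0.001, -1.0]]
ft_force: [-0.2, -0.3, -1.0]
grip_width: 0.04
gripper_force: 50.7
t 25.2 roll total -0.04 (n>=1); then linear total [-0.004  0.01   1.882] rows 3 each [-0.001  0.003  0.627]
[0.57894223 0.1134308  0.08729642] (np.float64(257.23428152538554), np.float64(256.0168161897623))
```

View pics/w15b.png

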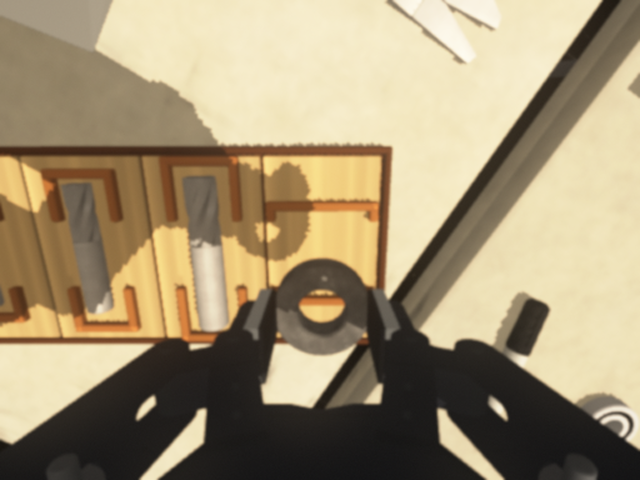

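Collar (322,308) sits about 4 mm ahead of the TCP; I'll correct for that while placing.

```bash
python3 -m jog '[{"linear":[-0.1,0,0.6],"roll":0},{"linear":[0,0,0.6],"roll":0},{"linear":[0,0,0.45],"roll":0},{"linear":[0,0,0.12],"roll":0},{"linear":[0,0,0],"roll":0},{"linear":[0,0,0.08],"roll":0},{"linear":[0,0,0],"roll":0},{"linear":[0,0,0],"roll":0}]'
python3 -m jog '[{"linear":[0,0,0],"roll":0},{"linear":[0,0,0],"roll":0},{"linear":[0,0,0],"roll":0},{"linear":[0,0,0],"roll":0}]' 0.35
python3 -m jog '[{"linear":[0,0,-0.4],"roll":0},{"linear":[0,0,-0.8],"roll":0},{"linear":[0,0,-0.8],"roll":0},{"linear":[-0.6,-0.6,-0.8],"roll":0},{"linear":[-0.6,-0.6,-0.8],"roll":0},{"linear":[-0.6,-0.6,-0.8],"roll":0},{"linear":[0,0,0],"roll":0},{"linear":[0,0,0],"roll":0}]'
python3 - <<'E'
from h import *
im,c=snap("w16")
cv2.imwrite("pics/w16b.png",cv2.resize(im[:320],(800,500),interpolation=cv2.INTER_CUBIC))
E
```

```text
time_s: 25.9
position: [0.576, 0.1111, 0.017]
tool_rot: [[0.859, 0.512, 0.002], [0.512, -0.859, -0.001], [0.001, 0.001, -1.0]]
ft_force: [-9.5, -1.8, 23.2]
grip_width: 0.0401
gripper_force: 54.2
time_s: 26.23
position: [0.5762, 0.1117, 0.0138]
tool_rot: [[0.859, 0.512, 0.0], [0.512, -0.859, -0.0], [0.0, 0.0, -1.0]]
ft_force: [0.2, -0.2, -0.3]
grip_width: 0.0577
gripper_force: 0.0
time_s: 26.9
position: [0.4877, 0.1346, 0.181]
tool_rot: [[0.858, 0.513, 0.003], [0.513, -0.858, 0.0], [0.003, 0.002, -1.0]]
ft_force: [-0.7, 0.3, 0.5]
grip_width: 0.0578
gripper_force: 0.0
```

View pics/w16b.png

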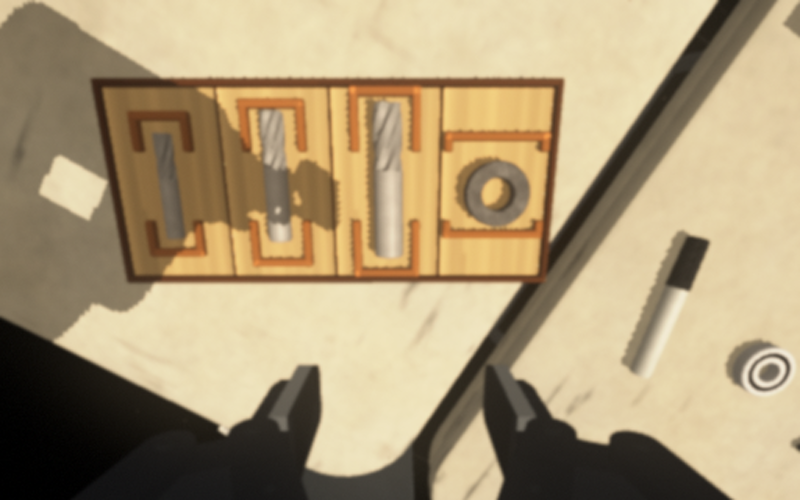

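All four lie in their places: (168,186), (276,175), (388,180), collar (496,193). One numeric check before handing in.

```bash
python3 - <<'E'
from tray import *
_,c=load("w16"); s=.64
tray(c,[np.array(p)*s for p in ((93,80),(562,80),(547,281),(129,281))])
for n,ps,z in (("small",[(161,134),(176,240)],.012),("middle",[(271,110),(281,241)],.014),("large",[(386,101),(390,258)],.016),("collar",[(496,193)],.016)):
    P=[ray(c,p[0]*s,p[1]*s,z)[:2] for p in ps]; print(n,np.mean(P,0).round(4), np.linalg.norm(P[0]-P[-1]).round(4), np.degrees(np.arctan2(*(P[0]-P[-1])[::-1])).round(1))
E
```

```text
size 0.3122 0.1364 ctr [0.5204 0.2096] y-angle 31.46 x-perp 30.869999999999997
short [0.4619 0.3075]
middle [0.5009 0.2423]
long [0.5399 0.177 ]
square [0.5789 0.1118]
small [0.4607 0.3071] 0.0714 30.7
middle [0.5058 0.2454] 0.0865 30.8
large [0.5424 0.1774] 0.1036 31.9
collar [0.5752 0.1101] 0.0 0.0
```

All are within 6 mm and correctly aligned, so I'm handing in.

```bash
python3 -c "
from rig import env
print(env.close_job())"
```

```text
the job is handed in; nothing more can be done
None
```

Handed in at about 27 s: the last picture shows all three end mills in their matching slots and the collar in the square nest, each within 6 mm of centre; I didn't go near the reamer or bearing, and the hand-in call returned no verdict.

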